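Gauge a lacquered lamp arm and hold it level over the drying stand

TASK

Check the lamp arm in the bench gauge: slide the red-tabbed jaw shut until it presses the brass block on the sprung anvil and the anvil gives by about 3 mm, keep it pressed for a moment, then slide the jaw back at least a centimetre. Then lift the arm by its balance point (the pale eggshell band) and carry it to the drying stand, brass block over the wide cradle and bar over the narrow one. Finish while still holding it there, level and still, about 8 cm clear above the cradles, with the other things on the bench left where they were.

Things in the scene. Friction and masses are not known exactly. Their poses are not given: they have to be found in the camera images.
- lamp_arm: Lamp arm, loose, about 0.42 kg (varies), flat on the bench between the gauge's jaws: heavy brass block 40 x 40 x 34 mm high and a black bar 18 mm wide, 24 mm high from x = -20 to -180 mm, ending in a round tail (diameter 24 mm). Undersides flush. Origin: centre of the brass block's underside; bar along its -x; z up.
- balance (a point): The lamp arm's balance point (centre of mass): on the bar, 55 mm from the middle of the brass block (35 mm from its face), 12 mm above the underside. A pale eggshell band 18 mm long across the bar's top marks it.
- tail_point (a point): Point on the lamp arm's underside at x = -150 mm in its frame, near the tail; it belongs over the narrow cradle.
- gauge: Bench gauge, fixed; the arm between its jaws lies on the bench itself. Origin on the bench midway between the fully open jaws; they shut along its y. Its sliding jaw's plate is 14 mm thick, 26 mm high. Rail along y at x = 33 to 57 mm, 12 mm high; blue end blocks up to 26 mm high. The lamp arm lies along the gauge's x, tail to -x, within some 3 degrees.
- anvil (a joint): The gauge's sprung anvil jaw facing the sliding jaw: dark steel plate 14 mm thick, 26 mm high; its face is at y = +35 mm in the gauge at rest. Reads 0 at rest and how far it is pushed back (gauge +y) in m; spring 1.5 N per mm, stop at 0.005 (7.5 N), springs back when let go. A blue end block stands behind it.
- slide (a joint): Sliding jaw, in m: 0 = fully open (70 mm gap), grows towards the anvil (gauge +y), stop at 0.045. Starts between 0 and 0.012; 0.030 with the 40 mm block just touching both jaws, 0.035 with the anvil at its stop. Friction about 1.5 N, no spring of its own; it slides the arm along the bench (up to about 5 N more) to the anvil.
- jaw_grip (a point): Middle of the sliding jaw's red upright tab, 50 mm above the bench. Tab 24 mm long (gauge x), 12 mm thick (gauge y), from 25 to 66 mm above the bench; the rest of the gauge is under 27 mm high. Pinch it from above across its thickness.
- stand: Wooden drying stand, fixed. Base 230 x 90 x 8 mm; two U-shaped cradles, walls up to 50 mm above the bench, floors at 32 mm: a wide one (60 mm between walls, 50 mm long) at the origin, a narrow one (36 mm between walls, 30 mm long) at x = -150 mm. Origin on the bench under the wide cradle.
- wide_cradle (a point): Middle of the wide cradle, at the height of its wall tops (50 mm above the bench).
- narrow_cradle (a point): Middle of the narrow cradle, at the height of its wall tops (50 mm above the bench).
- tile: loose black lacquer tile 75 x 60 x 9 mm with pale shell chips, flat on the bench; origin centre of underside; leave it alone
- panels: loose stack of black panels, 100 x 150 x 60 mm; origin centre of underside; leave it alone
- shell_plate: loose black plate of eggshell chips, diameter 150 mm, 25 mm high; origin centre of underside; leave it alone
- lacquer_pot: loose empty black bowl, diameter 90 mm, 60 mm high; origin centre of underside; leave it alone
- brush: loose brush 190 mm long lying on the bench, wooden handle; leave it alone

How it is judged:
By the outcome, as a careful person would: the job done as asked, in the order asked, and still so for the second after the job is handed in, while the arm keeps its last pose, push and grip.
It also fails if it takes over 64 s, if anything falls off the work surface, if the arm or the gripper's body presses on something with over 40 N, if the wrist force passes 120 N, or if a joint passes its speed limit or range.

ROBOT

A 6-joint arm with a two-finger parallel gripper is mounted at the origin on the work surface. World frame = base frame: x ahead of the robot, y to its left, z up, the work surface at z = 0. Lengths are in m, angles in degrees, forces in N, time in s.
With the tool pointing down it reaches from about 0.375 to 0.9 m from the base axis. Payload 3.1 kg.
Tool frame: the origin (TCP) lies midway between the tips of the shut fingers; the grasp point (between the pads) lies 19 mm behind it; z points along the fingers, y is the line along which they close (so a half turn about z gives the same grasp; the last joint's range is limited). The gripper opens to 87 mm and grips with 3 to 60 N. Pads are 19 mm wide; open, the fingers measure 117 mm over their backs; the gripper's body (75 mm by 190 mm) begins 51 mm behind the grasp point.
Start: joints at [65.69, 30.224, 82.088, -0, 67.689, -10.227], TCP at [0.152, 0.606, 0.223] pointing down, gripper open.
Joint ranges: [-176.69, 176.69], [-43.24, 126.21], [12.49, 139.97], [-82, 262], [0, 151.66], [-163.58, 163.58]. Speed limits (degrees/s): [159.86, 159.86, 180, 180, 180, 180].

INTERFACE

Orientations are given as a 3x3 rotation matrix whose columns are the frame's x, y, z axes.
In Python, from rig import bot gives the robot as it stands.
- The arm moves only by the shell command python3 steer.py 'ROWS'. ROWS is a JSON list that holds a single list of rows (three levels of brackets), with 1 to 20 rows, each of 7 numbers: dx, dy, dz in m, then a rotation vector rx, ry, rz in degrees, then the opening from 0.0 (shut) to 1.0 (fully open); each row is the pose to reach, as a shift and turn from the pose commanded when the command began, along the tool's axes at that moment; what a row does not reach only later rows make up. A row lasts 1/10 s, in which the tool goes at most 0.05 m and 8.59 degrees, less where a joint would pass 70% of its speed; a pose out of reach is approached as far as the arm can. The fingers move at their own pace and stop on an object; the grip force is fixed at half the most. Time passes only in rows, so rows that do not move let the fingers close. It prints the time, the measured TCP pose, the force, the opening and the grip force at its end. Input that does not fit is refused with a message, and nothing moves.
- bot.read_state(): the state, without advancing time (a new reading comes with each control period).
- bot.capture(name): name is "side" or "top" or "wrist"; returns a dict with "color" (400x640x3 uint8, red, green, blue), "K" (3x3 intrinsics, pixels), "view" (4x4, takes a point from world to camera coordinates); the wrist camera has in their place "mount" (4x4, takes a point from camera to tool coordinates, whose origin is the TCP and whose axes are the flange's). Camera axes: x right, y up, looking along -z (the intrinsics and any distortion apply to the point x, -y, -z); pixel columns grow to the right and rows downward; lengths in m; the calibration is good to about 2 mm. The wrist camera is an equidistant fisheye: a pixel r from the principal point sees the ray r / f radians off the axis. A picture is of the moment at which its call begins: read the wrist's pose just before it. There is no depth.
- bot.hand_in(): hands the job in; it is judged then, once.
The state is a dict: "time_s": time; "joint_positions": joint angles; "qvel": joint speeds; "tau": joint torques, N m; "position": TCP position; "tcp_rot": TCP orientation; "force": force on the tool from outside, world axes, zero at the start; "moment": the same for the moment, N m; "opening": opening from 0.0 (shut) to 1.0 (fully open); "grasp_force": force on a finger pad.
Only numpy, scipy, OpenCV 4.12 (cv2) and the standard library are available. Lean on these libraries where they do the work, as an engineer would, in place of code of your own. Each camera call takes 0.05 s, during which the arm holds its last target. There are 200 camera calls.

## Working session

There is one attempt and no reset: what is moved stays moved. The work goes in short steps, Python scripts to look and compute and a shell command to move; the robot and the scene stay as the last step left them, time stands still between calls to the robot, and variables do not carry over. Pictures are saved under pics/ and viewed, at most 10 in all, crops included, and the job is handed in when it is done.

```bash
mkdir -p pics; ls
cat > h.py <<'E'
import numpy as np,cv2,json
from rig import bot
def snap(n,f):
    s=bot.read_state(); c=bot.capture(n); cv2.imwrite(f'pics/{f}.png',c['color'][:,:,::-1])
    d={k:np.array(v).tolist() for k,v in c.items() if k!='color'}
    d['pos']=np.array(s['position']).tolist(); d['rot']=np.array(s['tcp_rot']).tolist()
    json.dump(d,open(f'pics/{f}.json','w')); return d
def ray(f,u,v):
    d=json.load(open(f'pics/{f}.json')); K=np.array(d['K'])
    x=(u-K[0,2])/K[0,0]; y=(v-K[1,2])/K[1,1]
    if 'mount' in d:
        r=np.hypot(x,y); k=np.sin(r)/r if r>1e-9 else 1
        q=np.array([x*k,-y*k,-np.cos(r)]); T=np.eye(4);T[:3,:3]=d['rot'];T[:3,3]=d['pos']
        M=T@np.array(d['mount'])
    else:
        q=np.array([x,-y,-1.]); M=np.linalg.inv(np.array(d['view']))
    q=M[:3,:3]@q; return M[:3,3],q/np.linalg.norm(q)
def onz(f,u,v,z):
    o,q=ray(f,u,v); return o+q*(z-o[2])/q[2]
def tri(*obs):
    A=0;b=0
    for f,u,v in obs:
        o,q=ray(f,u,v);P=np.eye(3)-np.outer(q,q);A=A+P;b=b+P@o
    p=np.linalg.solve(A,b)
    return p,[np.linalg.norm(np.cross(p-ray(*o)[0],ray(*o)[1])) for o in obs]
E
python3 - <<'E'
from h import *
np.set_printoptions(precision=4,suppress=True)
for n in('top','side','wrist'):
    d=snap(n,n+'0'); print(n,d['K']); 
    if 'view' in d: print(np.linalg.inv(np.array(d['view'])))
print(np.array(d['pos']),np.array(d['rot']))
print({k:v for k,v in d.items() if k not in('K','view','pos','rot')})
E
```

```text
pics
rig.py
steer.py
top [[431.1241213039525, 0.0, 319.39344154948867], [0.0, 431.1241213039525, 199.70220462898675], [0.0, 0.0, 1.0]]
[[ 0.0242  0.9829 -0.1824  0.2776]
 [-0.9997  0.0221 -0.0136  0.0117]
 [-0.0093  0.1827  0.9831  1.6447]
 [ 0.      0.      0.      1.    ]]
side [[371.44696676303477, 0.0, 319.6983332836851], [0.0, 371.44696676303477, 194.38924476142594], [0.0, 0.0, 1.0]]
[[ 0.7482  0.5224 -0.409   0.0987]
 [-0.6634  0.5785 -0.4747 -0.5046]
 [-0.0114  0.6265  0.7794  0.9314]
 [ 0.      0.      0.      1.    ]]
wrist [[309.70691628693146, 0.0, 313.1167710629779], [0.0, 309.70691628693146, 199.0780052248808], [0.0, 0.0, 1.0]]
[0.1518 0.6056 0.2217] [[-0.97    0.2433 -0.0008]
 [ 0.2433  0.97   -0.0018]
 [ 0.0003 -0.0019 -1.    ]]
{'mount': [[0.0008479330796541728, 0.9547015271396351, 0.2975639008460863, 0.08314563560126828], [0.9999995434112938, -0.0006783967726559023, -0.0006730193315358878, -0.00018372169328917387], [-0.0004406661936190358, 0.2975643356571246, -0.9547016664687656, -0.163298021081047], [0.0, 0.0, 0.0, 1.0]]}
```

View pics/top0.png

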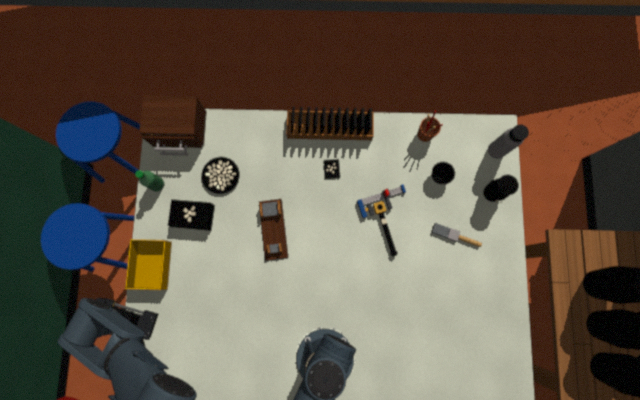

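View pics/side0.png

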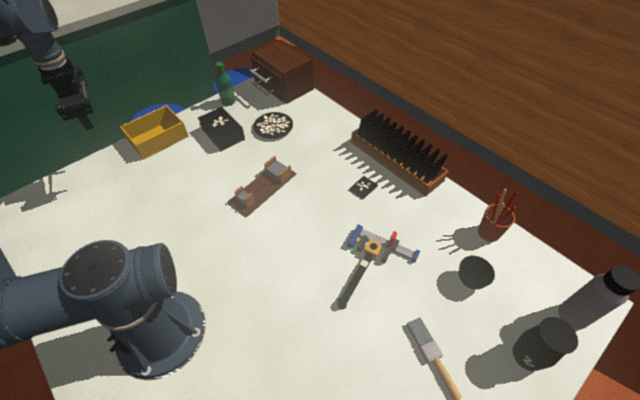

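Run:
```python
from h import *
t=cv2.imread('pics/top0.png');s=cv2.imread('pics/side0.png')
def cr(im,x,y,w,h,k):return cv2.resize(im[y:y+h,x:x+w],None,fx=k,fy=k,interpolation=cv2.INTER_CUBIC)
a=cr(t,345,175,66,90,6); b=cr(s,325,220,66+34,90,4)
c=cr(t,250,190,50,75,6)
A=np.zeros((600,800,3),np.uint8); A[:540,:396]=a; A[:360,400:800]=b
cv2.imwrite('pics/c1.png',A)
```

```text
(no output)
```

View pics/c1.png

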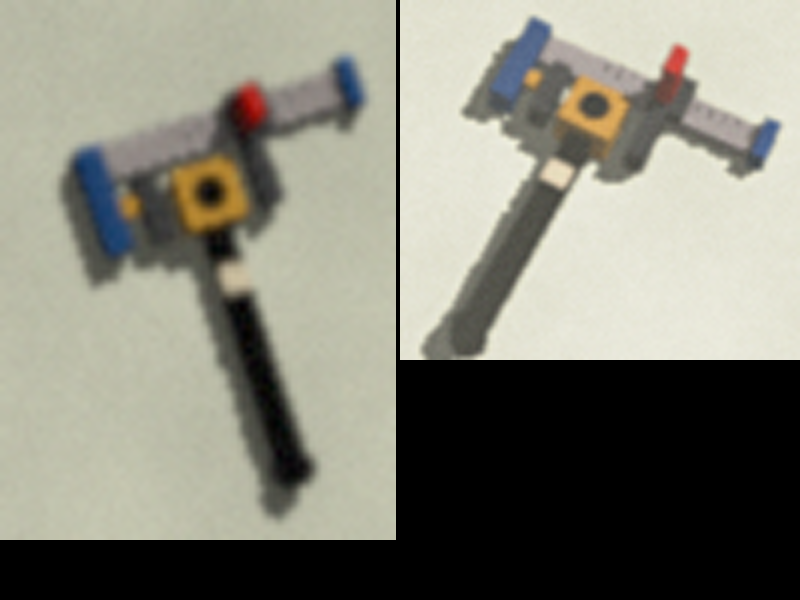

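Run:
```python
from h import *
np.set_printoptions(precision=4,suppress=True)
for n,a,b in[('brass',(379.6,206.4),(373.1,245.9)),('band',(383.8,220.8),(363.6,262.9)),('tail',(393.3,252.9),(341.6,304.6)),('tabtop',(386.5,191.3),(394.6,232.4))]:
    print(n,*tri(('top0',*a),('side0',*b)))
print('stand',onz('top0',271,209,.05),onz('top0',275,249,.05))
R=np.array(bot.read_state()['tcp_rot']); p=np.array(bot.read_state()['position'])
print(R.T@(np.array([.47,-.14,.25])-p))
```

```text
brass [ 0.5566 -0.195   0.0347] [np.float64(0.0011108455355766027), np.float64(0.0011108455355765747)]
band [ 0.503  -0.2117  0.0262] [np.float64(0.0008604155453756903), np.float64(0.000860415545375674)]
tail [ 0.3847 -0.2504  0.0024] [np.float64(0.000794326695761634), np.float64(0.000794326695761555)]
tabtop [ 0.6091 -0.2172  0.074 ] [np.float64(0.0033942928316500823), np.float64(0.0033942928316502458)]
stand [0.5339 0.2144 0.05  ] [0.3849 0.193  0.05  ]
[-0.49   -0.6459 -0.0273]
```

```bash
cat >> h.py <<'E'
def rel(p,yaw):
    "shift in tool axes and rz to reach TCP p with tool y at angle yaw, tool down; measured pose as reference"
    from scipy.spatial.transform import Rotation as Ro
    s=bot.read_state();R=np.array(s['tcp_rot']);c=np.array(s['position']);a=np.radians(yaw)
    y=np.array([np.cos(a),np.sin(a),0]);z=np.array([0,0,-1.]);T=np.c_[np.cross(y,z),y,z]
    print('shift',np.round(R.T@(np.array(p)-c),4),'rot',np.round(Ro.from_matrix(R.T@T).as_rotvec(degrees=True),2))
E
python3 - <<'E'
from h import *
rel([.44,.24,.25],98.2)
E
```

```text
shift [-0.3685 -0.2846 -0.0278] rot [ -0.09  -0.03 -22.28]
```

```bash
python3 steer.py '[[[-0.03,-0.024,0,0,0,-2,1],[-0.07,-0.054,0,0,0,-4,1],[-0.11,-0.085,-0.01,0,0,-6,1],[-0.15,-0.115,-0.01,0,0,-9,1],[-0.19,-0.146,-0.015,0,0,-11,1],[-0.23,-0.176,-0.02,0,0,-13,1],[-0.27,-0.207,-0.02,0,0,-16,1],[-0.31,-0.238,-0.025,0,0,-18,1],[-0.345,-0.265,-0.028,0,0,-20,1],[-0.362,-0.279,-0.028,0,0,-22.3,1],[-0.368,-0.284,-0.028,0,0,-22.3,1],[-0.368,-0.284,-0.028,0,0,-22.3,1],[-0.368,-0.284,-0.028,0,0,-22.3,1]]]'
python3 - <<'E'
from h import *
snap('wrist','w1')
rel([.48,-.18,.25],107.9)
E
```

```text
time_s: 1.45
position: [0.4388, 0.2419, 0.2502]
tcp_rot: [[-0.99, -0.143, -0.001], [-0.143, 0.99, 0.0], [0.001, 0.0, -1.0]]
force: [-0.0, 0.7, 0.1]
opening: 1.004
grasp_force: 0.0
shift [ 1.990e-02 -4.238e-01  2.000e-04] rot [ 0.03 -0.07 -9.62]
```

```bash
python3 steer.py '[[[0,-0.03,0,0,0,0,1],[0,-0.06,0,0,0,0,1],[0,-0.09,0,0,0,0,1],[0,-0.1,0,0,0,0,1],[0,-0.1,0,0,0,0,1],[0,-0.1,0,0,0,0,1]]]' && python3 -c "
from h import *
snap('wrist','w2')" && python3 steer.py '[[[0.003,-0.03,0,0,0,-1,1],[0.005,-0.07,0,0,0,-3,1],[0.01,-0.11,0,0,0,-5,1],[0.012,-0.15,0,0,0,-6,1],[0.013,-0.19,0,0,0,-7,1],[0.015,-0.23,0,0,0,-8,1],[0.016,-0.27,0,0,0,-9,1],[0.018,-0.3,0,0,0,-9.6,1],[0.02,-0.32,0,0,0,-9.6,1],[0.02,-0.324,0,0,0,-9.6,1],[0.02,-0.324,0,0,0,-9.6,1],[0.02,-0.324,0,0,0,-9.6,1]]]' && python3 -c "
from h import *
snap('wrist','w3')" && python3 steer.py '[[[0,-0.03,0,0,0,0,1],[0,-0.06,0,0,0,0,1],[0,-0.08,0,0,0,0,1],[0,-0.08,0,0,0,0,1],[0,-0.08,0,0,0,0,1],[0,-0.08,0,0,0,0,1]]]' && python3 -c "
from h import *
snap('wrist','w4')
A=np.vstack([np.hstack([cv2.imread(f'pics/w{i}.png')[0:300,120:520] for i in r]) for r in((1,2),(3,4))])
cv2.imwrite('pics/m1.png',A)"
```

```text
time_s: 2.1
position: [0.4537, 0.1434, 0.2505]
tcp_rot: [[-0.99, -0.144, -0.0], [-0.144, 0.99, 0.001], [0.0, 0.001, -1.0]]
force: [-0.4, -0.1, -0.6]
opening: 1.007
grasp_force: 0.0
time_s: 3.35
position: [0.4805, -0.1795, 0.2504]
tcp_rot: [[-0.952, -0.307, -0.001], [-0.307, 0.952, 0.001], [0.0, 0.001, -1.0]]
force: [0.7, -0.2, 0.0]
opening: 0.995
grasp_force: 0.0
time_s: 4.0
position: [0.5046, -0.2555, 0.2504]
tcp_rot: [[-0.952, -0.307, -0.001], [-0.307, 0.952, 0.001], [0.001, 0.002, -1.0]]
force: [0.2, -0.5, 0.7]
opening: 0.999
grasp_force: 0.0
```

View pics/m1.png

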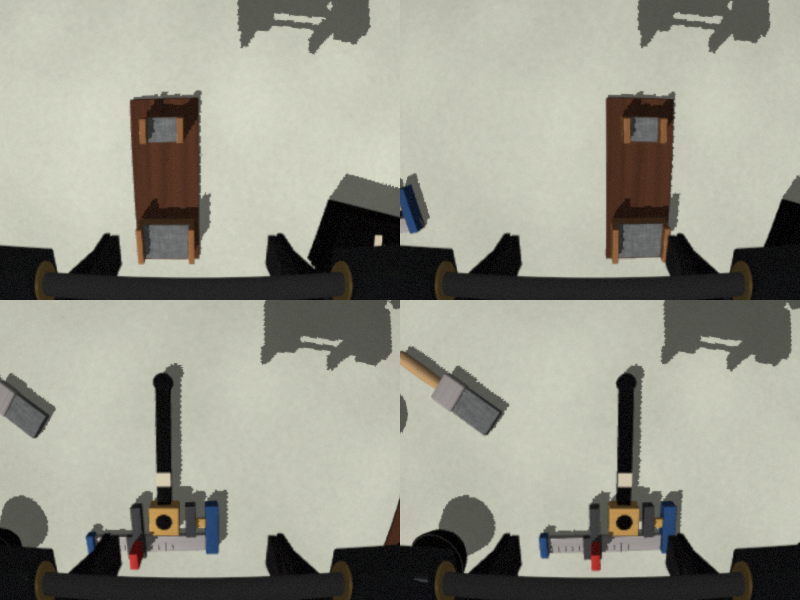

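Run:
```python
from h import *
def cr(f,x,y,w,h,k):return cv2.resize(cv2.imread(f'pics/{f}.png')[y:y+h,x:x+w],None,fx=k,fy=k,interpolation=cv2.INTER_CUBIC)
A=np.hstack([cr('w3',200,60,100,150,4)[:, :], cr('w4',260,60,100,150,4)]);cv2.imwrite('pics/c2.png',A) 
B=np.hstack([cr('w1',240,80,100,140,4), cr('w2',310,80,100,140,4)]);cv2.imwrite('pics/c3.png',B) 
C=np.hstack([cr('w3',200,180,100,100,4), cr('w4',250,180,100,100,4)]);cv2.imwrite('pics/c4.png',C)
```

```text
(no output)
```

View pics/c2.png

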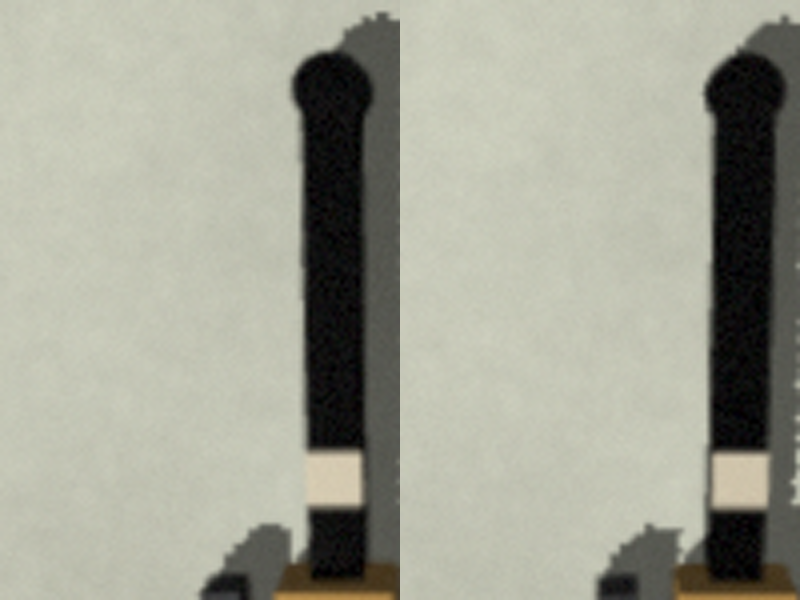

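View pics/c3.png

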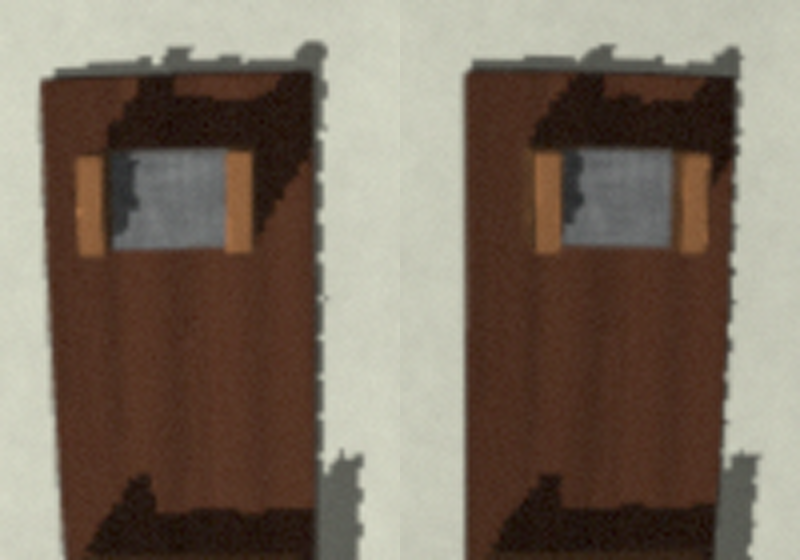

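View pics/c4.png

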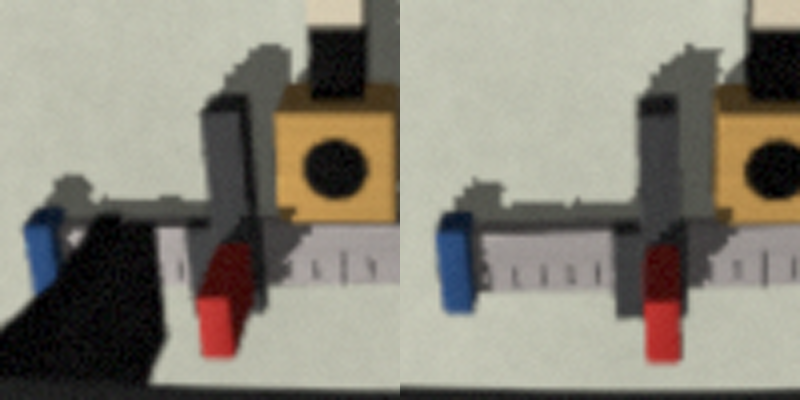

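Run:
```python
from h import *
np.set_printoptions(precision=4,suppress=True)
for n,a,b in[('tab',(253.9,261.4),(315.4,262.6)),('band',(283.4,179.6),(344.6,179.9)),('brass',(283.4,221.6),(343.1,222)),('tail',(282.9,82.1),(345.9,82.6))]:
    print(n,*tri(('w3',*a),('w4',*b)))
print('narrow',*tri(('w1',280.75,130.6),('w2',365,130.4)))
print('wide~',*tri(('w1',286,247),('w2',357,246)))
def cr(f,x,y,w,h,k):return cv2.resize(cv2.imread(f'pics/{f}.png')[y:y+h,x:x+w],None,fx=k,fy=k,interpolation=cv2.INTER_CUBIC)
A=np.vstack([np.hstack([cr('w1',240,205,100,75,4), cr('w2',310,205,100,75,4)]),np.hstack([cr('w3',240,195,100,75,4), cr('w4',300,195,100,75,4)])]);cv2.imwrite('pics/c5.png',A)
```

```text
tab [ 0.609  -0.2177  0.0643] [np.float64(9.056720814768015e-05), np.float64(9.05672081477726e-05)]
band [ 0.5036 -0.2117  0.0231] [np.float64(5.1258564852171624e-05), np.float64(5.1258564852087734e-05)]
brass [ 0.5571 -0.1954  0.0301] [np.float64(5.123091651257491e-05), np.float64(5.123091651241183e-05)]
tail [ 0.3838 -0.2499  0.0152] [np.float64(6.43659081641769e-06), np.float64(6.4365908164834644e-06)]
narrow [0.3908 0.197  0.0485] [np.float64(8.31793875554261e-05), np.float64(8.317938755545295e-05)]
wide~ [0.5509 0.2205 0.0246] [np.float64(4.240983798957587e-05), np.float64(4.240983798942269e-05)]
```

View pics/c5.png

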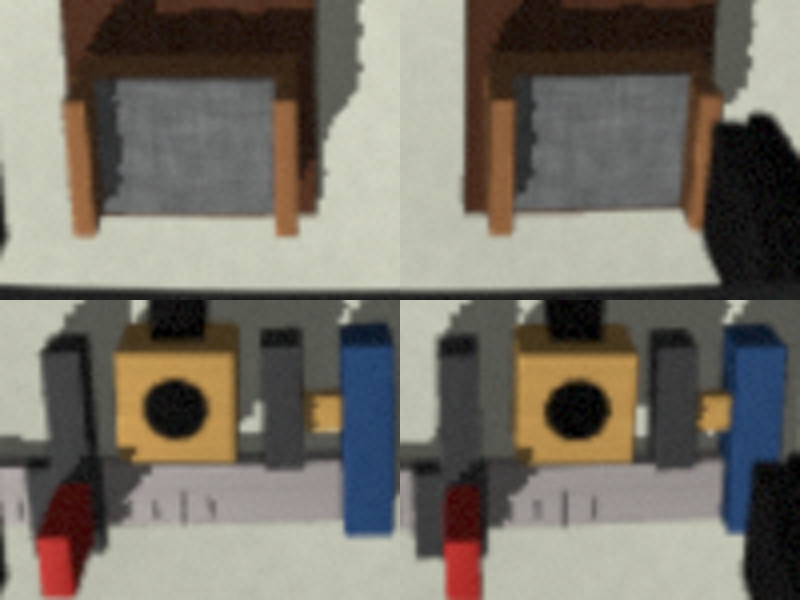

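Run:
```python
from h import *
np.set_printoptions(precision=4,suppress=True)
print('wide',*tri(('w1',285.5,246.5),('w2',360.1,246)), onz('w1',285.5,246.5,.05),onz('w2',360.1,246,.05))
print('narrow',onz('w1',280.75,130.6,.05),onz('w2',365,130.4,.05))
for n,a,b,z in[('brass',(283.4,221.6),(343.1,222),.034),('band',(283.4,179.6),(344.6,179.9),.024),('tail',(282.9,82.1),(345.9,82.6),.024),('tab',(253.9,261.4),(315.4,262.6),.066)]:
    print(n,onz('w3',*a,z),onz('w4',*b,z))
yd=np.array([-np.sin(np.radians(17.9)),np.cos(np.radians(17.9)),0])
for f,off,us in(('w3',240,(49,85,116,238,264,302)),('w4',300,(40,79,116,236,255,296))):
    print(f,[round(float(onz(f,off+(u+.5)/4-.5,219.9,z)@yd)*1000,1) for u,z in zip(us,(.026,.026,.034,.034,.026,.026))], float((onz('w3',253.9,261.4,.066) if f=='w3' else onz('w4',315.4,262.6,.066))@yd))
# gauge axis from rail far edge: end-block line (w4 c4 crop) rail edge
a=onz('w4',250+(80.5)/4-.5,180+232.5/4-.5,.012);b=onz('w4',300+(300.5)/4-.5,195+163.5/4-.5,.012);print('rail dir',a,b,np.degrees(np.arctan2(*(b-a)[[1,0]])))
```

```text
wide [0.5412 0.2203 0.0435] [np.float64(0.00033304307069489356), np.float64(0.00033304307069491427)] [0.5376 0.2204 0.05  ] [0.5386 0.2188 0.05  ]
narrow [0.3906 0.1972 0.05  ] [0.3908 0.1968 0.05  ]
brass [ 0.5555 -0.1955  0.034 ] [ 0.5559 -0.1962  0.034 ]
band [ 0.5034 -0.2116  0.024 ] [ 0.5034 -0.2118  0.024 ]
tail [ 0.3842 -0.249   0.024 ] [ 0.3847 -0.2506  0.024 ]
tab [ 0.6079 -0.2176  0.066 ] [ 0.6082 -0.2179  0.066 ]
w3 [-400.7, -388.3, -376.4, -335.9, -327.6, -314.8] -0.39393385701424843
w4 [-401.9, -388.8, -376.8, -336.9, -329.1, -314.9] -0.3943404854476411
rail dir [ 0.6184 -0.283   0.012 ] [ 0.5692 -0.1406  0.012 ] 109.0777535121519
```

Run:
```python
from h import *
print('wp');rel([.608,-.2177,.12],108.5);rel([.608,-.2177,.036],108.5)
```

```text
wp
shift [-0.1101  0.0042  0.1305] rot [ 0.07 -0.02 -0.61]
shift [-0.1101  0.0041  0.2145] rot [ 0.07 -0.02 -0.61]
```

```bash
python3 steer.py '[[[-0.03,0.001,0.02,0,0,-0.3,0.6],[-0.06,0.002,0.04,0,0,-0.6,0.6],[-0.09,0.003,0.07,0,0,-0.6,0.6],[-0.105,0.004,0.1,0,0,-0.6,0.6],[-0.11,0.0042,0.13,0,0,-0.6,0.6],[-0.11,0.0042,0.155,0,0,-0.6,0.6],[-0.11,0.0042,0.18,0,0,-0.6,0.6],[-0.11,0.0042,0.2,0,0,-0.6,0.6],[-0.11,0.0042,0.21,0,0,-0.6,0.6],[-0.11,0.0042,0.2145,0,0,-0.6,0.6],[-0.11,0.0042,0.2145,0,0,-0.6,0.6],[-0.11,0.0042,0.2145,0,0,-0.6,0.6]]]' && python3 steer.py '[[[0,0,0,0,0,0,0.4],[0,0,0,0,0,0,0.3],[0,0,0,0,0,0,0.2],[0,0,0,0,0,0,0.15],[0,0,0,0,0,0,0.1],[0,0,0,0,0,0,0.1],[0,0,0,0,0,0,0.1],[0,0,0,0,0,0,0.1],[0,0,0,0,0,0,0.1]]]'
```

```text
time_s: 5.25
position: [0.6093, -0.2201, 0.0372]
tcp_rot: [[-0.949, -0.316, 0.002], [-0.316, 0.949, -0.001], [-0.001, -0.001, -1.0]]
force: [0.4, 0.1, -0.5]
opening: 0.599
grasp_force: 0.0
time_s: 6.15
position: [0.6085, -0.2195, 0.036]
tcp_rot: [[-0.949, -0.317, -0.0], [-0.317, 0.949, 0.0], [0.0, 0.0, -1.0]]
force: [0.2, 1.4, 0.3]
opening: 0.142
grasp_force: 30.0
```

```bash
python3 steer.py '[[[0,0.003,0,0,0,0,0.1],[0,0.006,0,0,0,0,0.1],[0,0.009,0,0,0,0,0.1],[0,0.012,0,0,0,0,0.1],[0,0.015,0,0,0,0,0.1],[0,0.015,0,0,0,0,0.1],[0,0.015,0,0,0,0,0.1]]]' ; for i in 1 2 ; do python3 steer.py '[[[0,0.001,0,0,0,0,0.1],[0,0.002,0,0,0,0,0.1],[0,0.002,0,0,0,0,0.1],[0,0.002,0,0,0,0,0.1]]]'; done; python3 steer.py '[[[0,0.0005,0,0,0,0,0.1],[0,0.001,0,0,0,0,0.1],[0,0.001,0,0,0,0,0.1],[0,0.001,0,0,0,0,0.1]]]'
```

```text
time_s: 6.85
position: [0.6035, -0.2053, 0.036]
tcp_rot: [[-0.949, -0.316, -0.001], [-0.316, 0.949, 0.001], [0.001, 0.001, -1.0]]
force: [-2.2, -1.1, 0.4]
opening: 0.136
grasp_force: 30.0
time_s: 7.25
position: [0.603, -0.2039, 0.036]
tcp_rot: [[-0.949, -0.316, -0.0], [-0.316, 0.949, -0.0], [0.0, -0.0, -1.0]]
force: [-1.9, -3.4, -0.3]
opening: 0.139
grasp_force: 30.0
time_s: 7.65
position: [0.6023, -0.2017, 0.036]
tcp_rot: [[-0.949, -0.316, -0.001], [-0.316, 0.949, 0.0], [0.001, 0.0, -1.0]]
force: [-2.7, -4.1, 0.8]
opening: 0.135
grasp_force: 30.0
time_s: 8.05
position: [0.6019, -0.2009, 0.036]
tcp_rot: [[-0.949, -0.316, -0.001], [-0.316, 0.949, 0.0], [0.001, 0.0, -1.0]]
force: [-2.6, -4.3, 0.4]
opening: 0.136
grasp_force: 30.0
```

```bash
for i in 1 2 3 ; do python3 steer.py '[[[0,0.0005,0,0,0,0,0.1],[0,0.001,0,0,0,0,0.1],[0,0.001,0,0,0,0,0.1]]]' | egrep 'pos|force'; done
```

```text
position: [0.6017, -0.2001, 0.036]
force: [-4.4, -4.4, -0.6]
grasp_force: 30.0
position: [0.6015, -0.1996, 0.036]
force: [-3.2, -6.1, -0.5]
grasp_force: 30.0
position: [0.6013, -0.199, 0.036]
force: [-2.4, -5.1, -1.6]
grasp_force: 30.0
```

Run:
```python
from h import *
snap('wrist','p1')
im=cv2.imread('pics/p1.png'); cv2.imwrite('pics/p1c.png',cv2.resize(im[60:210,250:450],None,fx=4,fy=4,interpolation=cv2.INTER_CUBIC))
```

```text
(no output)
```

View pics/p1c.png

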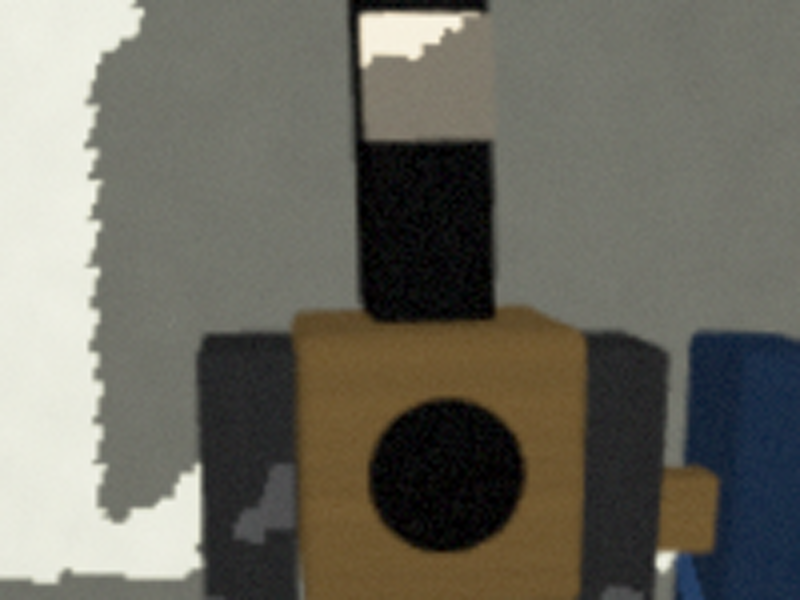

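Run:
```python
from h import *
np.set_printoptions(precision=4,suppress=True)
for yaw in (17.9,18.7):
  yd=np.array([-np.sin(np.radians(yaw)),np.cos(np.radians(yaw)),0]);xd=np.array([yd[1],-yd[0],0])
  def g(f,offx,offy,u,v,z):
    p=onz(f,offx+(u+.5)/4-.5,offy+(v+.5)/4-.5,z);return (round(float(p@yd)*1e3,1),round(float(p@xd)*1e3,1))
  print(yaw)
  print('w3',[g('w3',240,195,u,v,z) for u,v,z in((85,400-300,.026),(264,100,.026),(302,100,.026),(302,35,.026),(344,100,.026),(344,35,.026))])
  print('w4',[g('w4',300,195,u,v,z) for u,v,z in((79,100,.026),(256,100,.026),(296,100,.026),(294,40,.026),(336,100,.026),(335,40,.026))])
  print('p1',[g('p1',250,60,u,v,z) for u,v,z in((203,400,.026),(299,400,.034),(584,400,.034),(666,400,.026),(667,355,.026),(742,400,.026),(738,345,.026))])
s=bot.read_state();print(s['position'],s['force'])
```

```text
17.9
w3 [(-388.2, 469.0), (-327.6, 468.7), (-314.8, 468.7), (-314.9, 445.8), (-300.7, 468.8), (-301.1, 445.8)]
w4 [(-388.8, 468.3), (-328.8, 468.5), (-314.9, 468.7), (-317.0, 447.2), (-300.9, 468.8), (-302.8, 447.2)]
p1 [(-381.5, 458.6), (-368.2, 457.1), (-328.6, 456.2), (-313.7, 457.1), (-314.1, 450.4), (-301.5, 456.6), (-302.9, 448.3)]
18.7
w3 [(-394.7, 463.6), (-334.1, 464.1), (-321.3, 464.3), (-321.1, 441.4), (-307.2, 464.5), (-307.2, 441.6)]
w4 [(-395.3, 462.8), (-335.3, 463.9), (-321.4, 464.2), (-323.2, 442.7), (-307.4, 464.6), (-309.1, 442.9)]
p1 [(-387.9, 453.3), (-374.5, 451.9), (-335.0, 451.5), (-320.1, 452.7), (-320.4, 446.0), (-307.8, 452.3), (-309.1, 444.1)]
[ 0.6013 -0.199   0.036 ] [-3.0044 -6.4974 -1.3434]
```

```bash
for i in 1 2 3 ; do python3 steer.py '[[[0,0.0005,0,0,0,0,0.1],[0,0.001,0,0,0,0,0.1],[0,0.001,0,0,0,0,0.1]]]' | egrep 'pos|force: \['; python3 steer.py '[[[0,0,0,0,0,0,0.1],[0,0,0,0,0,0,0.1]]]' | egrep 'pos|force: \[';  done; python3 -c "
from h import *
snap('wrist','p2')"
```

```text
position: [0.6011, -0.1984, 0.036]
force: [-2.9, -7.1, -2.1]
position: [0.6011, -0.1984, 0.036]
force: [-2.8, -7.0, -1.6]
position: [0.6009, -0.1979, 0.036]
force: [-2.4, -8.1, -1.7]
position: [0.6009, -0.1978, 0.036]
force: [-2.9, -8.7, -2.0]
position: [0.6007, -0.1973, 0.036]
force: [-2.5, -9.6, -2.1]
position: [0.6007, -0.1973, 0.036]
force: [-3.0, -9.0, -1.8]
```

Run:
```python
from h import *
for f in('p1','p2'):
    im=cv2.imread(f'pics/{f}.png').astype(int)[156:164].mean(0)
    print(f,'sum 406-446', [int(x) for x in im[408:446].sum(1)]); print(' blue ',[int(x) for x in im[408:446,0]])
```

```text
p1 sum 406-446 [111, 110, 111, 112, 113, 112, 114, 125, 187, 309, 335, 336, 328, 255, 159, 116, 107, 110, 103, 109, 107, 109, 110, 111, 112, 110, 115, 126, 132, 136, 134, 135, 136, 137, 138, 136, 136, 135]
 blue  [37, 37, 38, 38, 38, 36, 38, 41, 60, 98, 105, 106, 104, 86, 63, 55, 53, 54, 52, 53, 52, 53, 54, 54, 54, 54, 57, 61, 64, 67, 67, 67, 67, 67, 67, 67, 67, 67]
p2 sum 406-446 [113, 115, 113, 109, 110, 112, 118, 136, 212, 322, 324, 219, 134, 106, 104, 104, 105, 111, 109, 107, 107, 109, 106, 114, 120, 131, 135, 138, 138, 136, 140, 137, 140, 134, 137, 138, 135, 139]
 blue  [37, 38, 37, 36, 37, 37, 39, 45, 68, 102, 103, 77, 58, 53, 53, 52, 53, 53, 53, 52, 53, 53, 53, 55, 58, 64, 66, 67, 67, 67, 68, 68, 68, 67, 67, 68, 67, 68]
```

Run:
```python
from h import *
for f,v,a in(('w4',218,365),('w3',218,305)):
    im=cv2.imread(f'pics/{f}.png').astype(int)
    for v in (207,214):
        r=im[v-1:v+2].mean(0)[a:a+32]; print(f,v,a,[tuple(int(c) for c in x) for x in r])
```

```text
w4 207 365 [(44, 43, 42), (47, 46, 46), (47, 46, 46), (46, 43, 43), (49, 48, 47), (48, 47, 46), (46, 45, 47), (49, 48, 49), (52, 52, 52), (64, 68, 68), (79, 86, 85), (80, 86, 86), (80, 88, 87), (80, 86, 86), (76, 80, 79), (72, 66, 61), (75, 50, 34), (74, 47, 27), (74, 46, 26), (86, 51, 27), (93, 58, 33), (93, 59, 33), (92, 57, 33), (93, 58, 34), (94, 59, 34), (93, 57, 34), (93, 57, 32), (94, 58, 34), (94, 58, 32), (97, 60, 35), (95, 61, 38), (75, 61, 48)]
w4 214 365 [(57, 57, 58), (59, 59, 59), (61, 59, 58), (60, 60, 61), (59, 59, 59), (58, 58, 58), (57, 57, 57), (62, 59, 60), (61, 61, 60), (68, 71, 70), (79, 86, 86), (81, 88, 87), (81, 87, 86), (80, 87, 86), (72, 76, 74), (59, 56, 52), (52, 36, 23), (73, 45, 25), (78, 49, 27), (105, 66, 38), (114, 71, 40), (111, 69, 40), (109, 68, 37), (111, 70, 42), (112, 71, 42), (112, 71, 41), (110, 68, 39), (112, 71, 41), (110, 68, 39), (110, 69, 39), (103, 67, 43), (69, 63, 56)]
w3 207 305 [(57, 59, 58), (52, 51, 51), (53, 53, 52), (53, 52, 51), (53, 52, 51), (55, 54, 54), (53, 53, 52), (50, 50, 50), (54, 55, 54), (55, 56, 55), (56, 59, 59), (75, 81, 80), (80, 88, 86), (79, 86, 86), (78, 85, 84), (80, 87, 87), (83, 89, 87), (81, 89, 88), (81, 87, 87), (79, 76, 72), (85, 57, 39), (97, 61, 36), (99, 60, 36), (97, 61, 36), (97, 61, 35), (98, 61, 34), (98, 62, 35), (98, 61, 35), (98, 61, 36), (98, 60, 34), (99, 61, 37), (97, 60, 34)]
w3 214 305 [(68, 70, 70), (64, 63, 63), (62, 61, 62), (63, 61, 62), (62, 61, 60), (65, 62, 62), (63, 61, 62), (63, 62, 62), (59, 58, 58), (59, 57, 58), (53, 54, 55), (74, 81, 80), (78, 85, 84), (78, 85, 85), (81, 88, 87), (80, 87, 87), (81, 87, 86), (80, 87, 87), (83, 89, 88), (81, 79, 75), (86, 60, 41), (111, 71, 42), (113, 70, 40), (112, 71, 41), (111, 70, 38), (111, 69, 39), (112, 71, 40), (110, 68, 37), (112, 70, 42), (111, 71, 41), (109, 68, 38), (110, 70, 40)]
```

```bash
python3 steer.py '[[[0,0,0,0,0,0,0.1],[0,0,0,0,0,0,0.1],[0,0,0,0,0,0,0.1],[0,0,0,0,0,0,0.1],[0,0,0,0,0,0,0.1],[0,0,0,0,0,0,0.1],[0,0,0,0,0,0,0.1]]]' | egrep 'pos|force: \['; python3 steer.py '[[[0,-0.002,0,0,0,0,0.1],[0,-0.005,0,0,0,0,0.1],[0,-0.008,0,0,0,0,0.1],[0,-0.011,0,0,0,0,0.1],[0,-0.014,0,0,0,0,0.1],[0,-0.017,0,0,0,0,0.1],[0,-0.02,0,0,0,0,0.1],[0,-0.02,0,0,0,0,0.1],[0,-0.02,0,0,0,0,0.1],[0,-0.02,0,0,0,0,0.1]]]' ; python3 steer.py '[[[0,0,0,0,0,0,0.3],[0,0,0,0,0,0,0.5],[0,0,0,0,0,0,0.5],[0,0,0,0,0,0,0.5],[0,0,0,0,0,0,0.5],[0,0,-0.02,0,0,0,0.5],[0,0,-0.05,0,0,0,0.5],[0,0,-0.08,0,0,0,0.5],[0,0,-0.11,0,0,0,0.5],[0,0,-0.13,0,0,0,0.5],[0.03,0,-0.13,0,0,0,0.5],[0.06,0,-0.13,0,0,0,0.5],[0.09,0,-0.13,0,0,0,0.5],[0.11,0,-0.13,0,0,0,0.5],[0.11,0,-0.13,0,0,0,0.5],[0.11,0,-0.13,0,0,0,0.5],[0.11,0,-0.13,0,0,0,0.5]]]'; python3 -c "
from h import *
snap('wrist','q1')
im=cv2.imread('pics/q1.png'); cv2.imwrite('pics/q1c.png',cv2.resize(im[20:290,180:500],None,fx=2.2,fy=2.2,interpolation=cv2.INTER_CUBIC))"
```

```text
position: [0.6007, -0.1973, 0.036]
force: [-2.8, -9.3, -1.2]
time_s: 12.25
position: [0.6069, -0.2147, 0.036]
tcp_rot: [[-0.949, -0.316, 0.001], [-0.316, 0.949, -0.001], [-0.0, -0.001, -1.0]]
force: [-2.9, -1.8, 1.2]
opening: 0.138
grasp_force: 30.0
time_s: 13.95
position: [0.5035, -0.249, 0.1663]
tcp_rot: [[-0.949, -0.316, 0.001], [-0.316, 0.949, -0.001], [-0.001, -0.001, -1.0]]
force: [-0.5, 0.8, -0.6]
opening: 0.496
grasp_force: 0.0
```

View pics/q1c.png

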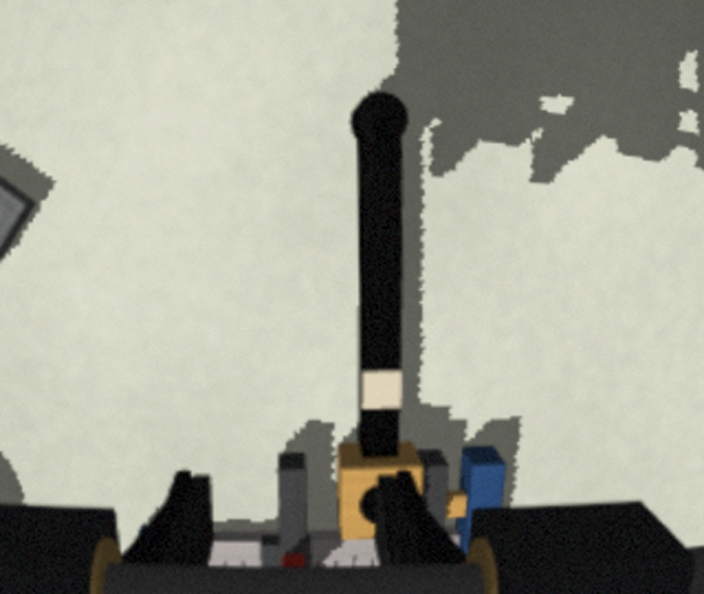

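Run:
```python
from h import *
np.set_printoptions(precision=4,suppress=True)
b=onz('q1',353.4,196.6,.024);t=onz('q1',352.5,73.4,.024);d=b-t
yaw=np.degrees(np.arctan2(d[1],d[0]));print(b,t,np.linalg.norm(d),yaw)
rel([b[0],b[1],.09],yaw+90);rel([b[0],b[1],.005],yaw+90)
```

```text
[ 0.4993 -0.2058  0.024 ] [ 0.3819 -0.2489  0.024 ] 0.125037555365456 20.13049709893518
shift [-0.0096  0.0421  0.0761] rot [-0.05  0.05 -1.67]
shift [-0.0095  0.0422  0.1611] rot [-0.05  0.05 -1.67]
```

```bash
python3 steer.py '[[[-0.004,0.02,0.02,0,0,-0.5,0.5],[-0.0095,0.042,0.05,0,0,-1.5,0.5],[-0.0095,0.042,0.08,0,0,-1.5,0.5],[-0.0095,0.042,0.1,0,0,-1.5,0.5],[-0.0095,0.042,0.12,0,0,-1.5,0.5],[-0.0095,0.042,0.14,0,0,-1.5,0.5],[-0.0095,0.042,0.152,0,0,-1.5,0.5],[-0.0095,0.042,0.158,0,0,-1.5,0.5],[-0.0095,0.042,0.161,0,0,-1.5,0.5],[-0.0095,0.042,0.161,0,0,-1.5,0.5],[-0.0095,0.042,0.161,0,0,-1.5,0.5]]]' && python3 steer.py '[[[0,0,0,0,0,0,0.4],[0,0,0,0,0,0,0.3],[0,0,0,0,0,0,0.2],[0,0,0,0,0,0,0.15],[0,0,0,0,0,0,0.15],[0,0,0,0,0,0,0.15],[0,0,0,0,0,0,0.15],[0,0,0,0,0,0,0.15]]]'
```

```text
time_s: 15.1
position: [0.4986, -0.2063, 0.0057]
tcp_rot: [[-0.94, -0.341, 0.001], [-0.341, 0.94, -0.001], [-0.001, -0.001, -1.0]]
force: [0.2, 0.2, -0.3]
opening: 0.497
grasp_force: 0.0
time_s: 15.9
position: [0.4985, -0.2066, 0.0053]
tcp_rot: [[-0.94, -0.34, 0.001], [-0.34, 0.94, -0.001], [-0.001, -0.001, -1.0]]
force: [0.8, -3.1, 2.0]
opening: 0.204
grasp_force: 30.0
```

```bash
python3 steer.py '[[[0,0,-0.005,0,0,0,0.15],[0,0,-0.015,0,0,0,0.15],[0,0,-0.03,0,0,0,0.15],[0,0,-0.05,0,0,0,0.15],[0,0,-0.07,0,0,0,0.15],[0,0,-0.09,0,0,0,0.15],[0,0,-0.11,0,0,0,0.15],[0,0,-0.13,0,0,0,0.15],[0,0,-0.145,0,0,0,0.15],[0,0,-0.155,0,0,0,0.15],[0,0,-0.16,0,0,0,0.15],[0,0,-0.16,0,0,0,0.15],[0,0,-0.16,0,0,0,0.15],[0,0,-0.16,0,0,0,0.15]]]'
python3 - <<'E'
from h import *
snap('wrist','r1')
s=bot.read_state();print(s['moment'],s['force'])
# segment band and brass hole for pose of arm in hand
im=cv2.imread('pics/r1.png');h=cv2.cvtColor(im,cv2.COLOR_BGR2HSV)
m=cv2.inRange(h,(12,130,40),(28,255,255));n,l,st,c=cv2.connectedComponentsWithStats(m);print([(st[i].tolist(),c[i].round(1).tolist()) for i in range(1,n) if st[i][4]>60])
k=(im.max(2)<35).astype(np.uint8)
# bar centreline: dark run near image centre per row
for v in range(0,240,15):
    x=np.where(k[v,240:400])[0]+240; print(v,(x.min(),x.max(),len(x)) if len(x) else None,end=' ')
E
```

```text
time_s: 17.3
position: [0.4974, -0.2056, 0.1642]
tcp_rot: [[-0.94, -0.341, -0.002], [-0.341, 0.94, 0.001], [0.001, 0.002, -1.0]]
force: [0.0, -0.0, -2.9]
opening: 0.206
grasp_force: 30.0
[ 0.07402163  0.02218921 -0.01442948] [ 0.23971698 -0.15780719 -3.36304587]
[([573, 198, 28, 32, 512], [587.6, 213.7]), ([601, 212, 14, 21, 162], [607.4, 221.6]), ([345, 240, 8, 11, 67], [348.8, 244.8]), ([264, 266, 10, 31, 101], [268.0, 279.1]), ([353, 266, 10, 25, 91], [357.8, 276.2]), ([354, 293, 9, 21, 89], [358.4, 304.2]), ([0, 296, 71, 104, 3932], [23.4, 361.0]), ([265, 298, 9, 16, 61], [268.3, 305.6]), ([171, 304, 286, 38, 3436], [322.2, 329.1])]
0 (np.int64(302), np.int64(326), 25) 15 (np.int64(290), np.int64(337), 48) 30 (np.int64(292), np.int64(336), 45) 45 (np.int64(296), np.int64(332), 37) 60 (np.int64(296), np.int64(332), 37) 75 (np.int64(296), np.int64(331), 36) 90 (np.int64(296), np.int64(331), 36) 105 (np.int64(296), np.int64(331), 36) 120 (np.int64(296), np.int64(331), 36) 135 (np.int64(296), np.int64(331), 36) 150 (np.int64(296), np.int64(331), 36) 165 (np.int64(296), np.int64(331), 36) 180 (np.int64(297), np.int64(330), 34) 195 (np.int64(297), np.int64(330), 34) 210 (np.int64(297), np.int64(330), 34) 225 (np.int64(266), np.int64(340), 51)
```

Run:
```python
from h import *
d=json.load(open('pics/r1.json'));K=np.array(d['K']);Mi=np.linalg.inv(np.array(d['mount']))
def proj(p):
    q=Mi[:3,:3]@p+Mi[:3,3];x,y,z=q[0],-q[1],-q[2];r=np.hypot(x,y);th=np.arctan2(r,z);return np.array([K[0,2]+K[0,0]*th*x/r,K[1,2]+K[0,0]*th*y/r])
im=cv2.imread('pics/r1.png').astype(int);g=im.sum(2)
for tilt in(-5,0,5):
    t=np.radians(tilt);P=lambda x,y:np.array([x*np.cos(t),y,-.0187+x*np.sin(t)])
    print(tilt,'tail c',proj(P(.125,0)).round(1),'tail end',proj(P(.137,0)).round(1),'band edge',proj(P(.009,0)).round(1),'w@.1',(proj(P(.1,.009))-proj(P(.1,-.009))).round(1),proj(P(.1,0)).round(0),'w@.03',(proj(P(.03,.009))-proj(P(.03,-.009))).round(1))
print([int(x) for x in g[185:240,313]]); print([int(x) for x in g[0:6,313]])
for v in(60,75,180): print(v,[int(x) for x in g[v,290:300]],[int(x) for x in g[v,326:338]])
```

```text
-5 tail c [312.3  12.4] tail end [312.3 -13.1] band edge [312.2 252.8] w@.1 [41.9  0. ] [312.  68.] w@.03 [36.7  0. ]
0 tail c [312.3  18.1] tail end [312.3  -5.1] band edge [312.2 252.1] w@.1 [39.4  0. ] [312.  69.] w@.03 [36.2  0. ]
5 tail c [312.4  24.8] tail end [312.4   3.6] band edge [312.2 251.5] w@.1 [37.1  0. ] [312.  72.] w@.03 [35.6  0. ]
[20, 19, 17, 46, 36, 30, 37, 41, 44, 36, 39, 44, 25, 48, 37, 30, 33, 45, 30, 17, 57, 19, 42, 36, 27, 11, 43, 41, 36, 7, 30, 30, 5, 41, 19, 13, 53, 33, 8, 28, 4, 29, 4, 29, 18, 45, 16, 6, 25, 4, 1, 25, 49, 21, 15]
[46, 66, 52, 52, 55, 51]
60 [650, 646, 644, 616, 391, 187, 71, 49, 58, 52] [34, 39, 77, 60, 65, 45, 90, 314, 550, 640, 649, 643]
75 [649, 645, 642, 549, 338, 124, 66, 64, 55, 43] [42, 54, 65, 62, 61, 40, 119, 356, 542, 638, 641, 636]
180 [662, 658, 662, 656, 633, 336, 108, 16, 66, 50] [35, 9, 27, 31, 44, 147, 449, 611, 662, 665, 662, 661]
```

Run:
```python
from h import *
from scipy.optimize import least_squares
d=json.load(open('pics/r1.json'));K=np.array(d['K']);Mi=np.linalg.inv(np.array(d['mount']))
def proj(p):
    q=Mi[:3,:3]@p+Mi[:3,3];x,y,z=q[0],-q[1],-q[2];r=np.hypot(x,y);th=np.arctan2(r,z);return np.array([K[0,2]+K[0,0]*th*x/r,K[1,2]+K[0,0]*th*y/r])
g=cv2.imread('pics/r1.png').astype(float).sum(2)
def half(v):
    r=g[v];out=[]
    for s in(-1,1):
        c=313
        while r[c]<330:c+=s
        out.append(c-s*(r[c]-330)/(r[c]-r[c-s]))
    return out
V=[1,3,5,8,11,14,17,20,24,28,32]+list(range(55,200,12));obs=np.array([half(v) for v in V]);print([(v,round(b-a,1)) for v,(a,b) in zip(V,obs)])
def outline(x0,t,z0,y0,yw):
    th=np.linspace(np.radians(48.6),-np.radians(48.6),121)
    res=[]
    for sg in(1,-1):
        a=np.linspace(.0,np.pi-np.arcsin(.75),80)
        pts=[(.125+.012*np.cos(x),sg*.012*np.sin(x)) for x in a]+[(x,sg*.009) for x in np.linspace(.117,-.01,60)]
        P=[proj(np.array([x0+x*np.cos(t),y0+y+x*yw,z0+x*np.sin(t)])) for x,y in pts];res.append(np.array(P))
    return res
def f(p):
    A,B=outline(*p);o=[]
    for v,(l,r) in zip(V,obs):
        for w in(A,B):
            e=np.interp(v,w[:,1],w[:,0]); o.append(min(abs(e-l),abs(e-r))*np.sign(e-313)*0+ (e-(l if e<313 else r)))
    return np.array(o)
for fix in(None,):
    s=least_squares(f,[0,0,-.0187,0,0],x_scale=[.005,.05,.005,.005,.05],loss='soft_l1');print(s.x,np.degrees(s.x[1]),np.abs(s.fun).mean())
```

```text
[(1, np.float64(29.9)), (3, np.float64(35.6)), (5, np.float64(39.4)), (8, np.float64(44.2)), (11, np.float64(47.9)), (14, np.float64(49.9)), (17, np.float64(51.3)), (20, np.float64(51.9)), (24, np.float64(51.0)), (28, np.float64(48.8)), (32, np.float64(46.5)), (55, np.float64(39.2)), (67, np.float64(39.0)), (79, np.float64(38.6)), (91, np.float64(38.6)), (103, np.float64(38.6)), (115, np.float64(38.5)), (127, np.float64(38.3)), (139, np.float64(37.9)), (151, np.float64(37.5)), (163, np.float64(37.5)), (175, np.float64(36.8)), (187, np.float64(36.5)), (199, np.float64(36.3))]
[-0.0007745  -0.02881262 -0.01450385  0.00049448  0.00148753] -1.6508417733971499 0.1255426186597409
```

Run:
```python
from h import *
rel([.4837,.2113,.1353],98.72)
```

```text
shift [-0.129   0.3967  0.0294] rot [ 0.09 -0.08 11.19]
```

```bash
python3 steer.py '[[[-0.003,0.01,0,0,0,0.3,0.15],[-0.01,0.03,0,0,0,1,0.15],[-0.019,0.06,0,0,0,1.7,0.15],[-0.029,0.09,0,0,0,2.5,0.15],[-0.039,0.12,0,0,0,3.4,0.15],[-0.049,0.15,0,0,0,4.2,0.15],[-0.058,0.18,0,0,0,5.1,0.15],[-0.068,0.21,0,0,0,6,0.15],[-0.078,0.24,0,0,0,6.8,0.15],[-0.088,0.27,0,0,0,7.6,0.15],[-0.098,0.3,0,0,0,8.5,0.15],[-0.107,0.33,0,0,0,9.3,0.15],[-0.117,0.36,0.005,0,0,10.2,0.15],[-0.123,0.38,0.01,0,0,10.8,0.15],[-0.127,0.392,0.017,0,0,11.2,0.15],[-0.129,0.3967,0.023,0,0,11.2,0.15],[-0.129,0.3967,0.028,0,0,11.2,0.15],[-0.129,0.3967,0.0294,0,0,11.2,0.15],[-0.129,0.3967,0.0294,0,0,11.2,0.15],[-0.129,0.3967,0.0294,0,0,11.2,0.15]]]' && python3 steer.py '[[[0,0,0,0,0,0,0.15],[0,0,0,0,0,0,0.15],[0,0,0,0,0,0,0.15]]]'
python3 - <<'E'
from h import *
rel([.4837,.2113,.1353],98.72)
for n in('wrist','top','side'): snap(n,n+'F')
# predicted pixels: brass hole/tail in top & side
for f in('topF','sideF'):
    d=json.load(open(f'pics/{f}.json'));K=np.array(d['K']);V=np.array(d['view'])
    im=cv2.imread(f'pics/{f}.png');h=cv2.cvtColor(im,cv2.COLOR_BGR2HSV)
    m=cv2.inRange(h,(14,140,60),(28,255,255));n,l,st,c=cv2.connectedComponentsWithStats(m)
    print(f,[(st[i].tolist(),c[i].round(1).tolist()) for i in range(1,n) if st[i][4]>15])
    x=np.array([.9884,.1516,0]);w=np.array([.5388,.2197,0])
    for nm,p in(('brasstop',w+[0,0,.164]),('tailtop',w-.18*x+[0,0,.154])):
        q=V[:3,:3]@p+V[:3,3];print(nm,(K[0,2]-K[0,0]*q[0]/q[2]).round(1),(K[1,2]+K[1,1]*q[1]/q[2]).round(1))
E
```

```text
time_s: 19.35
position: [0.4845, 0.2102, 0.1358]
tcp_rot: [[-0.989, -0.15, 0.0], [-0.15, 0.989, -0.0], [-0.0, -0.0, -1.0]]
force: [-0.6, 0.8, -4.1]
opening: 0.202
grasp_force: 30.0
time_s: 19.65
position: [0.4844, 0.2107, 0.1358]
tcp_rot: [[-0.988, -0.151, 0.0], [-0.151, 0.988, 0.0], [-0.0, 0.0, -1.0]]
force: [0.0, -0.1, -3.8]
opening: 0.203
grasp_force: 30.0
shift [0.0006 0.0007 0.0005] rot [ 0.    0.02 -0.02]
topF [([482, 0, 11, 3, 18], [486.4, 0.4]), ([524, 0, 13, 4, 23], [530.1, 0.9]), ([541, 0, 11, 4, 29], [545.8, 1.5]), ([558, 0, 22, 4, 54], [568.8, 1.4]), ([585, 0, 12, 4, 29], [590.4, 1.2]), ([598, 0, 42, 5, 130], [619.1, 1.9]), ([287, 111, 4, 15, 30], [288.2, 118.2]), ([291, 121, 7, 15, 45], [294.4, 128.3]), ([300, 123, 5, 13, 33], [302.3, 128.7]), ([306, 125, 6, 11, 25], [309.4, 130.8]), ([366, 127, 7, 11, 31], [370.0, 133.2]), ([336, 129, 6, 8, 18], [338.9, 133.4]), ([321, 130, 8, 7, 23], [324.3, 133.8]), ([343, 130, 14, 8, 36], [349.5, 134.7]), ([314, 132, 6, 5, 18], [316.4, 133.8]), ([548, 229, 71, 171, 3093], [574.1, 282.7]), ([617, 231, 18, 35, 187], [624.4, 247.6]), ([
[... 8309 characters left out ...]
), ([616, 180, 7, 8, 18], [618.7, 184.3]), ([562, 184, 9, 11, 27], [564.9, 190.2]), ([606, 184, 12, 7, 25], [611.4, 186.7]), ([579, 188, 9, 10, 20], [583.7, 192.8]), ([571, 191, 8, 8, 23], [575.0, 195.3]), ([604, 191, 9, 8, 19], [607.3, 193.6]), ([621, 190, 10, 7, 25], [626.0, 192.5]), ([608, 192, 10, 14, 41], [613.1, 198.7]), ([580, 196, 10, 6, 20], [583.6, 199.0]), ([619, 198, 13, 18, 77], [624.4, 207.1]), ([597, 200, 10, 8, 18], [601.2, 203.7]), ([630, 200, 10, 15, 43], [634.8, 206.0]), ([604, 204, 13, 16, 58], [610.3, 210.8]), ([617, 213, 9, 13, 29], [620.3, 219.3]), ([631, 215, 9, 7, 19], [635.7, 217.8]), ([623, 223, 17, 15, 48], [631.8, 229.7])]
brasstop 272.5 138.7
tailtop 228.1 175.5
```

Run:
```python
from h import *
for f in('r1','wristF'):
    k=cv2.imread(f'pics/{f}.png').astype(int).sum(2)<110; o=[]
    for v in(1,5,11,20,28,40,60,90,130,170,200):
        l=r=313
        while k[v-1:v+2,l].any():l-=1
        while k[v-1:v+2,r].any():r+=1
        o.append((v,l,r))
    print(f,o)
s=bot.read_state();print(s['time_s'],s['moment'],np.abs(s['qvel']).max(),s['grasp_force'])
```

```text
r1 [(1, 298, 329), (5, 294, 334), (11, 290, 337), (20, 288, 339), (28, 290, 338), (40, 294, 334), (60, 295, 333), (90, 295, 332), (130, 295, 332), (170, 295, 332), (200, 296, 331)]
wristF [(1, 299, 330), (5, 294, 334), (11, 290, 338), (20, 289, 340), (28, 290, 339), (40, 294, 335), (60, 293, 361), (90, 293, 334), (130, 294, 333), (170, 294, 333), (200, 290, 332)]
19.8 [ 0.0743186  -0.04735807  0.01370533] 0.1267344923516481 29.990177750587463
```

```bash
python3 -c "
from rig import bot
print(bot.hand_in())"
```

```text
the job is handed in; nothing more can be done
None
```

I handed the job in: the anvil was pressed about 3 mm (from forces and images; I had no direct reading), held, and the jaw backed off about 18 mm. The lamp arm is held by its balance band, level to within about 2° and still, about 8 cm above the cradles. Its position over them comes from the tool pose and wrist image; the other cameras did not confirm it.

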